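# Stack a test cell on its post, cap it and lock it under the press

### The arm

A 7-joint arm with a two-finger parallel gripper is mounted at the origin on the work surface. World frame = base frame: x ahead of the robot, y to its left, z up, the work surface at z = 0. Lengths are in m, angles in rad, forces in N, time in s.
With the tool pointing down it reaches from about 0.35 to 0.9 m from the base axis. Payload 7.2 kg.
Tool frame: the origin (TCP) lies at the very end of the fingers, on their centre line; the grasp point (between the pads) lies 19 mm behind it (grip_point_offset is the distance from the TCP to the grasp point, in m); z points along the fingers, y is the direction in which the jaws open and shut (so a half turn about z gives the same grasp; the last joint's range is limited). The gripper opens to 88 mm and grips with 3 to 60 N. Pads are 20 mm wide; open, the fingers measure 115 mm over their backs; the gripper's body (75 mm by 178 mm) begins 61 mm behind the grasp point.
Start: joints at [-1.194, 0.411, -0.013, 1.596, 0.006, 1.134, -0.082], TCP at [0.269, 0.564, 0.223] pointing down, gripper open.
Joint ranges: [-2.95, 2.95], [-0.29, 1.99], [-1.47, 1.44], [0.14, 2.54], [-1.03, 4.17], [0.13, 1.85], [-2.86, 2.86]. Speed limits (rad/s): [2.39, 2.39, 3.01, 3.01, 3.14, 3.14, 3.14].

### API

Orientations are given as a rotation vector (axis times angle).
In Python, from rig import * gives the robot as it stands. Calls block until the motion is done:
- move_to(position, orientation): joint-space move of the TCP to a pose.
- move_linear(position, ori=None, v=0.15, f_stop=None): straight line of the TCP; ori=None keeps the orientation; v is the mean speed in m/s. With f_stop (N) it stops when the force on the tool has changed by that much, and returns True; else False.
- set_joints(angles): joint-space move.
- gripper_to(opening): finger opening in m; the grip force is fixed at half the most; returns when the fingers have stopped.
- wait(seconds).
- inverse_kinematics(position, orientation): joint angles nearest the present ones, or None.
- read_state(): the state.
- read_camera(name): name is "scene" or "top" or "wrist"; returns a dict with "pixels" (420x560x3 uint8, red, green, blue), "depth" (420x560 float32, m along the optical axis (not along the pixel's ray), 0 where there is no reading), "fx", "fy", "cx", "cy" (pixels), "camera_from_world" (4x4, takes a point from world to camera coordinates). Camera axes: x right, y down, z forward; pixel columns grow to the right and rows downward; lengths in m; the calibration is good to about 2 mm. A picture is of the moment at which its call begins.
A pose or a line that the arm cannot do raises MotionError and nothing moves.
- close_job(): hands the job in, once; it reports no verdict.
The state is a dict: "time": time; "q": joint angles; "qd": joint speeds; "effort": joint torques, N m; "position": TCP position; "ee_rot": TCP orientation; "contact_force": force on the tool from outside, world axes, zero at the start; "wrist_torque": the same for the moment, N m; "finger_gap": finger opening in m.
Only numpy, scipy, OpenCV 4.12 (cv2) and the standard library are available. Lean on these libraries where they do the work, as an engineer would, in place of code of your own. Each camera call takes 0.05 s, during which the arm holds its last target. There are 200 camera calls.

### The job

Build the fuel-cell test stack on the carriage's post: first the white support ring, then every dark square flow plate that is lying about, then the metal collar, each flat on the one below, and then press the headed cap pin fully home in the hole in the top of the post. Then slide the carriage by its handle all the way in under the press, and push the plain dowel to the bottom of the hole in the bed behind the carriage so that it cannot come back out. Leave the bottle, jar, fitting, wrench, screwdriver and bolt tray where they are.

Things in the scene. Friction and masses are not known exactly. Their poses are not given: they have to be found in the camera images.
- station: Fixed station: aluminium bed 300 x 100 mm (x -125 to +175 mm), top 28 mm above the table. Origin at table height below the post when the carriage is fully out; x: the way the carriage slides in. White press bridge: columns 42 x 22 mm at x 130, y +-64, crosshead between them at heights 134 to 156, a screw above it up to 176, and below it a 56 mm disc, the platen, underside at height 124 mm.
- carriage (a joint): How far the carriage is in, m: 0 fully out (towards the robot), 0.12 fully in, post under the press. Starts near 0, slides stiffly (about 5 N), stays where left. The carriage is an aluminium slab 155 mm along x, 84 mm wide, top 42 mm above the table, reaching from 115 mm behind the post's axis (towards the robot) to 40 mm ahead of it.
- post_foot (a point): Centre of the post's foot on the carriage's top face (42 mm above the table); axes as the station's. The steel post is round, 20 mm in diameter, and stands 46 mm above this face.
- post_top (a point): Centre of the mouth of the blind hole in the top of the post (88 mm above the table): hole 11.5 mm in diameter, 24 mm deep, with no chamfer.
- handle_top (a point): Centre of the top of the carriage's handle, 78 mm above the table: an upright black block, 30 mm along the slide direction, 14 mm thick across it, 36 mm tall, standing on the carriage 90 mm behind the post (towards the robot).
- stop_hole (a point): Centre of the mouth of the blind stop hole in the bed's top face (28 mm above the table): 13.5 mm in diameter, 20 mm deep, no chamfer, 20 mm behind the station's origin. The carriage covers it until it is pushed in; then it lies 25 mm behind the carriage's rear edge.
- support: White plastic support ring lying flat: outside diameter 60 mm, bore 26 mm, 8 mm thick. Origin at the centre of its underside, z up along its axis.
- plate1: Dark graphite flow plate lying flat: 50 x 50 mm square, 8 mm thick, with a 26 mm round bore in the middle and fine grooves on top. Origin at the centre of its underside, x and y along its sides, z up. One to three such plates are present.
- plate2: Dark graphite flow plate lying flat: 50 x 50 mm square, 8 mm thick, with a 26 mm round bore in the middle and fine grooves on top. Origin at the centre of its underside, x and y along its sides, z up. One to three such plates are present.
- plate3: Dark graphite flow plate lying flat: 50 x 50 mm square, 8 mm thick, with a 26 mm round bore in the middle and fine grooves on top. Origin at the centre of its underside, x and y along its sides, z up. One to three such plates are present.
- collar: Aluminium collar lying flat: outside diameter 40 mm, bore 26 mm, 12 mm tall. Origin at the centre of its underside, z up along its axis.
- rack: Grey plastic pin rack, fixed on the table: 120 x 50 mm, 24 mm high, long side along its x; its two holes, at x = -30 mm (dowel) and x = +30 mm (cap pin), are 3 mm wider than their pins and 18 mm deep. Origin at the centre of its underside.
- cap: Steel cap pin standing in the rack: a shank 10 mm in diameter and 22 mm long below a round head 30 mm in diameter and 20 mm tall. Origin at the centre of the shank's lower end, z up towards the head. Home in the post, the head rests on the post's top.
- dowel: Plain steel dowel standing in the rack, 12 mm in diameter and 55 mm long. Origin at the centre of its lower end, z up along it. At the bottom of the stop hole 35 mm of it stand out.
- bottle: Clear bottle, 60 mm wide and 170 mm tall, not part of the job. Origin under its centre.
- fitting: Small brass hose fitting, 26 mm wide, 30 mm tall, not part of the job. Origin under its centre.
- wrench: Wrench 160 mm long lying on the table, not part of the job.
- screwdriver: Screwdriver 180 mm long lying on the table, not part of the job.
- bolt_tray: White open tray 100 x 80 x 30 mm, not part of the job. Origin under its centre.
- jar: Amber glass jar 52 mm wide, 70 mm tall, not part of the job. Origin under its centre.

How it is judged:
By the outcome, as a careful person would: the job done as asked, in the order asked, and still so for the second after the job is handed in, with the robot touching nothing.
Of plate1, plate2, plate3 only 1 to 3 are there at a start; the rules pass over those that are not, and their reading is None.
At some moment in a run one of support, plate1, plate2, plate3, collar may be knocked a few centimetres aside while the robot is not near it.
It also fails if it takes over 210 s, if anything falls off the work surface, if the arm or the gripper's body presses on something with over 40 N, if the wrist force passes 120 N, or if a joint passes its speed limit or range.

## Working session

There is one attempt and no reset: what is moved stays moved. The work goes in short steps, each a Python script; the robot and the scene stay as the last script left them, time stands still between calls to the robot, and variables do not carry over. Pictures are saved under pics/ and viewed, about 12 in all and at most 16, crops included, and the job is handed in when it is done.

```bash
ls; mkdir -p pics; cat > h.py <<'E'
from rig import *
import numpy as np, cv2
from scipy.spatial.transform import Rotation as R
def save(n,im): cv2.imwrite('pics/'+n+'.png',im[...,::-1])
def ray(c,uv,z):
    T=np.linalg.inv(c['camera_from_world']); d=T[:3,:3]@np.array([(uv[0]-c['cx'])/c['fx'],(uv[1]-c['cy'])/c['fy'],1]); o=T[:3,3]
    return o+d*(z-o[2])/d[2]
def cloud(c):
    v,u=np.mgrid[:420,:560]; d=c['depth']; p=np.stack([(u-c['cx'])/c['fx']*d,(v-c['cy'])/c['fy']*d,d,np.ones_like(d)],-1)
    return (p@np.linalg.inv(c['camera_from_world']).T)[...,:3]
E
python3 - <<'E'
from h import *
for n in('scene','top'):
    c=read_camera(n); save(n+'0',c['pixels']); np.savez(n+'0.npz',**c); print(n,np.linalg.inv(c['camera_from_world']).round(3).tolist(),c['fx'],c['cx'])
s=read_state();print(s['time'],s['position'],s['ee_rot'],s['finger_gap'],grip_point_offset if 'grip_point_offset' in globals() else '')
E
```

```text
pics
scene [[0.115, 0.825, -0.553, 1.11], [0.993, -0.096, 0.063, -0.073], [-0.001, -0.556, -0.831, 0.943], [0.0, 0.0, 0.0, 1.0]] 383.166245105657 283.8630374147549
top [[-0.008, -0.999, 0.053, 0.466], [-1.0, 0.007, -0.019, 0.013], [0.018, -0.053, -0.998, 1.216], [0.0, 0.0, 0.0, 1.0]] 440.4679617537542 281.85715856595266
0.1 [0.26877981 0.56376687 0.22192179] [-6.92897581e-01 -3.06403396e+00  2.16917963e-03] 0.08743148570879142 0.0187
```

View pics/top0.png

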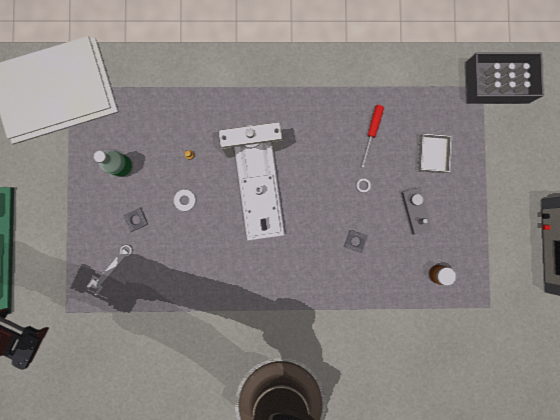

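View pics/scene0.png

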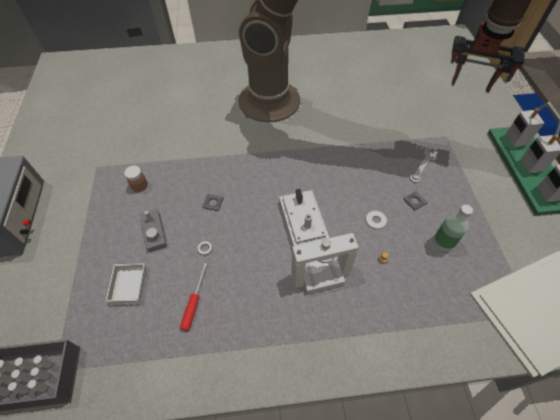

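Top view: support at (185,200), plates at (136,219) and (355,241), collar (364,185), rack with cap (417,199) and dowel (425,221), post (260,189), handle (264,224). The dark patch near (88,280) may be a shadow or a third plate, so I'll check it from the wrist camera.

```bash
python3 - <<'E'
from h import *
c=dict(np.load('top0.npz'))
P=cloud(c)
for n,uv,z in[('sup',(185,200),.008),('pA',(136,219),.008),('pB',(355,241),.008),('col',(364,185),.012),('cap',(417,199),.045),('dow',(425,221),.06),('post',(260,189),.088),('hand',(264,222),.078),('dark',(88,280),.0),('wr',(105,270),0),('jar',(443,275),.07),('bottle',(99,157),.17),('fit',(189,155),.03),('tray',(436,153),.03)]:
    print(n,ray(c,uv,z).round(3),P[uv[1],uv[0]].round(3))
# station axis from bed edges: white press, use later
y,x=230,40
b=c['pixels'][230:320,60:180]
b=np.clip(cv2.resize(b,None,fx=5,fy=5,interpolation=cv2.INTER_CUBIC).astype(float)*1.8,0,255).astype(np.uint8)
save('crop1',b)
c=read_camera('wrist'); print(c['camera_from_world'].round(3).tolist(),c['fx'],c['cx'],c['cy']); T=np.linalg.inv(c['camera_from_world']);print(T.round(3).tolist())
save('wrist0',c['pixels'])
print(R.from_rotvec(read_state()['ee_rot']).as_matrix().round(3).tolist())
E
```

```text
sup [0.552 0.255 0.008] [0.553 0.256 0.003]
pA [0.501 0.388 0.008] [0.502 0.39  0.002]
pB [ 0.436 -0.21   0.008] [ 0.436 -0.211  0.004]
col [ 0.59  -0.237  0.012] [ 0.591 -0.239  0.003]
cap [ 0.548 -0.372  0.045] [ 0.548 -0.372  0.046]
dow [ 0.489 -0.387  0.06 ] [ 0.489 -0.388  0.056]
post [0.574 0.047 0.088] [0.574 0.047 0.083]
hand [0.489 0.038 0.078] [0.489 0.038 0.08 ]
dark [0.337 0.519 0.   ] [0.337 0.518 0.001]
wr [0.363 0.473 0.   ] [0.364 0.472 0.003]
jar [ 0.348 -0.427  0.07 ] [ 0.347 -0.428  0.068]
bottle [0.645 0.426 0.17 ] [0.644 0.426 0.171]
fit [0.673 0.24  0.03 ] [0.673 0.241 0.027]
tray [ 0.675 -0.432  0.03 ] [ 0.679 -0.442  0.005]
[[0.431, 0.902, -0.001, -0.624], [0.863, -0.412, 0.294, -0.036], [0.265, -0.128, -0.956, 0.39], [0.0, 0.0, 0.0, 1.0]] 295.7403605021965 272.1954765164439 209.34108667473754
[[0.431, 0.863, 0.265, 0.197], [0.902, -0.412, -0.128, 0.598], [-0.001, 0.294, -0.956, 0.383], [0.0, 0.0, 0.0, 1.0]]
[[-0.903, 0.43, -0.0], [0.43, 0.903, -0.001], [-0.0, -0.001, -1.0]]
```

View pics/crop1.png

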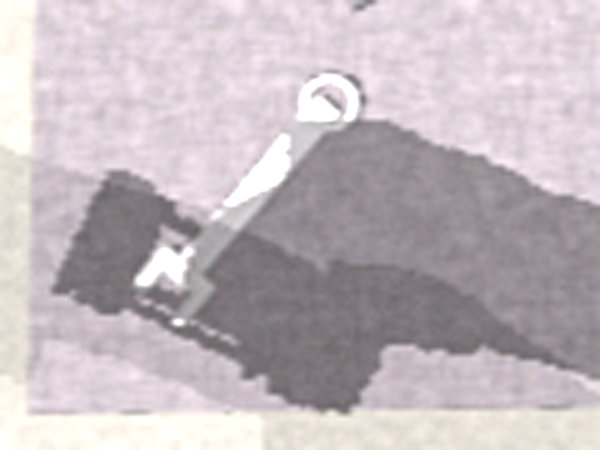

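View pics/wrist0.png

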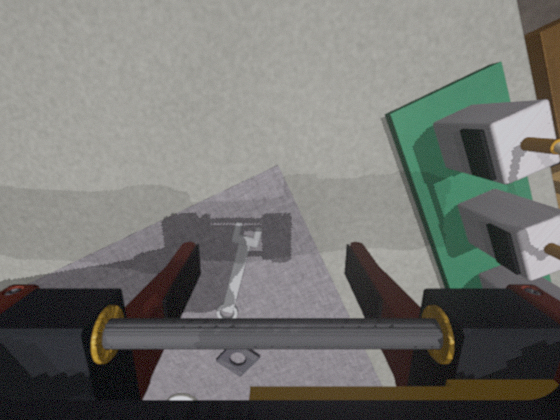

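The dark patch is only the gripper's shadow, so there appear to be two plates. I'll recheck once the arm has moved. Next is a wrist look at the post.

```bash
cat >> h.py <<'E'
def ori(yaw):  # tool x axis (camera side) points at yaw+pi (towards robot)
    a=yaw+np.pi; x=[np.cos(a),np.sin(a),0]; y=[np.sin(a),-np.cos(a),0]
    return R.from_matrix(np.array([x,y,[0,0,-1]]).T).as_rotvec()
def look(n):
    c=read_camera('wrist'); save(n,c['pixels']); np.savez(n+'.npz',**c); return c
def st(): 
    s=read_state(); print('t',round(s['time'],1),'p',s['position'].round(4) if hasattr(s['position'],'round') else s['position'],'gap',round(s['finger_gap'],4),'F',np.round(s['contact_force'],1)); return s
E
python3 - <<'E'
from h import *
move_to([.574,.047,.215],ori(.1)); st(); c=look('wpost'); P=cloud(c)
u=np.array([[200,209],[272,150],[272,209],[272,260]])
for a,b in u: print(a,b,P[b,a].round(4))
c=read_camera('top'); save('top1',c['pixels'][60:330,40:500])
E
```

```text
t 2.3 p [0.5739 0.0482 0.215 ] gap 0.088 F [ 0.1 -1.  -0.4]
200 209 [ 6.187e-01 -4.400e-02 -2.000e-04]
272 150 [0.5281 0.043  0.0402]
272 209 [0.5964 0.0499 0.0415]
272 260 [0.6702 0.0573 0.0264]
```

View pics/wpost.png

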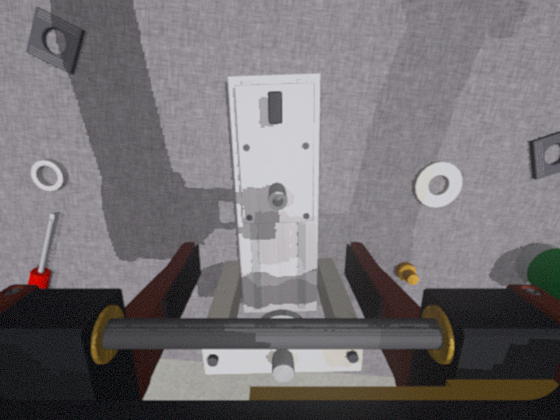

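View pics/top1.png

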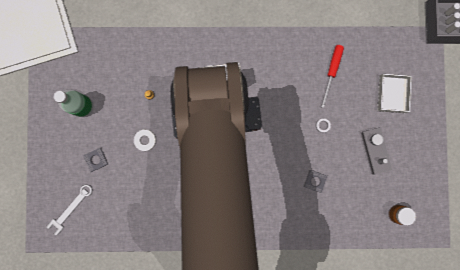

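Bridge ahead, post top at about (278,197), handle at (275,107). The formerly shadowed area by the wrench is empty, so there are two plates. I'll measure by depth masks.

```bash
cat >> h.py <<'E'
def blob(c,xy,r,zlo,zhi,ztop):
    """masked pixels near xy with height in range, cast on plane ztop -> world xy points"""
    P=cloud(c); m=(np.hypot(P[...,0]-xy[0],P[...,1]-xy[1])<r)&(P[...,2]>zlo)&(P[...,2]<zhi)&(c['depth']>0)
    v,u=np.nonzero(m); return np.array([ray(c,p,ztop)[:2] for p in zip(u,v)]),P[m][:,2]
def rnd(c,xy,r,zlo,zhi,ztop):
    p,z=blob(c,xy,r,zlo,zhi,ztop); (x,y),rad=cv2.minEnclosingCircle(p.astype(np.float32)*1000)
    h=cv2.convexHull(p.astype(np.float32)*1000); M=cv2.moments(h); return np.array([M['m10'],M['m01']])/M['m00']/1000,np.array([x,y])/1000,rad,len(p),np.median(z)
def rect(c,xy,r,zlo,zhi,ztop):
    p,z=blob(c,xy,r,zlo,zhi,ztop); a=cv2.minAreaRect(p.astype(np.float32)*1000); return np.array(a[0])/1000,np.array(a[1]),a[2],len(p),np.median(z)
E
python3 - <<'E'
from h import *
c=dict(np.load('wpost.npz'))
print('post',rnd(c,(.574,.047),.03,.08,.1,.088))
print('handle',rect(c,(.489,.038),.03,.07,.085,.078))
print('carr',rect(c,(.53,.043),.2,.037,.047,.042))
print('sup',rnd(c,(.552,.255),.05,.004,.02,.008))
print('pA',rect(c,(.501,.388),.05,.004,.02,.008)); print('pB',rect(c,(.436,-.21),.05,.004,.02,.008))
print('col',rnd(c,(.59,-.237),.05,.006,.02,.012))
c=dict(np.load('top0.npz'))
print('TOP post',rnd(c,(.574,.047),.03,.08,.1,.088)); print('handle',rect(c,(.489,.038),.03,.07,.085,.078)); print('carr',rect(c,(.53,.043),.2,.037,.047,.042))
print('sup',rnd(c,(.552,.255),.05,.004,.02,.008)); print('col',rnd(c,(.59,-.237),.05,.006,.02,.012))
print('cap',rnd(c,(.548,-.372),.025,.04,.06,.048)); print('dow',rnd(c,(.489,-.387),.02,.045,.07,.061));print('rack',rect(c,(.52,-.38),.08,.015,.032,.024))
E
```

```text
post (array([0.57228401, 0.05304174]), array([0.57226556, 0.05300724]), 10.562309265136719, 235, np.float64(0.0865141494386904))
handle (array([0.48413943, 0.0413677 ]), array([28.89877129, 13.40894699]), 6.327765464782715, 478, np.float64(0.07645758261623672))
carr (array([0.59134375, 0.05361103]), array([266.41137695, 150.83476257]), 8.959319114685059, 9619, np.float64(0.040650319879666996))
sup (array([0.55341139, 0.25733559]), array([0.55329767, 0.25748932]), 30.16484260559082, 1387, np.float64(0.006669128644524347))
pA (array([0.50570374, 0.38015018]), array([51.66603088, 31.992939  ]), 21.723094940185547, 805, np.float64(0.006744215349307914))
pB (array([ 0.43738278, -0.20795178]), array([52.05738831, 49.78969193]), 69.74797821044922, 1908, np.float64(0.0064430602926623115))
col (array([ 0.59745161, -0.23075356]), array([ 0.60485571, -0.23014539]), 34.492393493652344, 548, np.float64(0.00997467092880408))
TOP post (array([0.57250534, 0.05337977]), array([0.57242993, 0.05374469]), 9.811795234680176, 34, np.float64(0.08695824639074567))
handle (array([0.48329434, 0.04107063]), ar
[... 184 characters left out ...]
59, np.float64(0.0417825058984862))
sup (array([0.55303203, 0.25446064]), array([0.55091022, 0.25362178]), 49.451148986816406, 336, np.float64(0.006950805412319849))
col (array([ 0.58942838, -0.23323286]), array([ 0.5890033 , -0.23815295]), 49.229976654052734, 109, np.float64(0.010973010058032306))
cap (array([ 0.54752475, -0.36910359]), array([ 0.54702362, -0.36914691]), 15.669475555419922, 107, np.float64(0.04721032317596885))
dow (array([ 0.48976243, -0.38142244]), array([ 0.48877914, -0.38105374]), 8.345086097717285, 24, np.float64(0.05885189928211798))
rack (array([ 0.51814435, -0.37624219]), array([119.60492706,  53.18004227]), 13.916050910949707, 697, np.float64(0.023757825372750396))
```

```bash
cat >> h.py <<'E'
YAW=.137; POST=np.array([.5723,.0530])
def pick(xy,meas,top,yaw=None,zg=.003,op=.086):
    """hover above xy, measure, re-aim, grasp, lift"""
    y0=YAW if yaw is None else yaw
    gripper_to(op); move_to([*xy,top+.127],ori(y0)); m=meas(read_camera('wrist'),xy); print('meas',m); xy=m[0]
    if yaw is not None: y0=np.deg2rad((m[2]+45)%90-45)
    move_to([*xy,top+.06],ori(y0)); m=None
    move_linear([*xy,zg],v=.08); gripper_to(0); s=st(); move_linear([*xy,.2],v=.2); st(); return s['finger_gap']
def place(z,xy=POST,gap=.05,zg=.003):
    move_to([*xy,.22],ori(YAW)); move_linear([*xy,z+zg+.012],v=.12)
    hit=move_linear([*xy,z+zg-.002],v=.02,f_stop=6); print('hit',hit); st()
    gripper_to(min(.086,gap+.014)); move_linear([*xy,.215],v=.15); st()
E
python3 - <<'E'
from h import *
g=pick(np.array([.5534,.2573]),lambda c,xy:rnd(c,xy,.05,.004,.02,.008),.008)
look('g1')
E
```

```text
meas (array([0.55285271, 0.25898223]), array([0.55282904, 0.25894977]), 29.584850311279297, 2079, np.float64(0.0065514977033593325))
t 5.5 p [0.553  0.2591 0.0033] gap 0.0591 F [0.4 0.1 2.3]
t 6.6 p [0.5521 0.2587 0.1987] gap 0.059 F [ 0.4  0.1 -1. ]
```

View pics/g1.png

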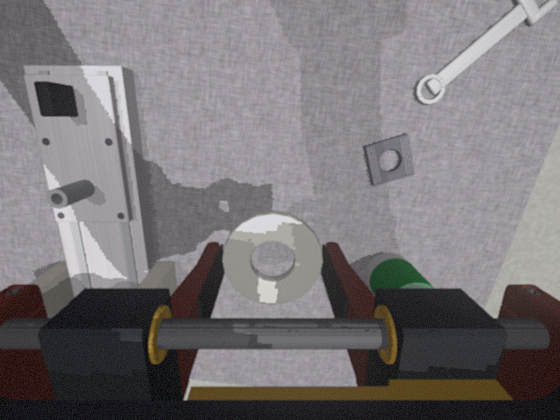

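Ring held level and centred at (272,258). I'll check its in-hand offset and place it.

```bash
python3 - <<'E'
from h import *
c=dict(np.load('g1.npz')); p=st()['position']
print('held',rnd(c,p[:2],.033,.19,.215,p[2]+.005))
place(.042,gap=.059)
c=look('p1'); print('post',rnd(c,POST,.02,.08,.1,.088)); print('sup',rnd(c,POST,.04,.046,.054,.05)); print('handle',rect(c,(.484,.0414),.03,.07,.085,.078))
E
```

```text
t 6.7 p [0.5521 0.2586 0.1985] gap 0.0591 F [ 0.5 -0.1 -0.4]
held (array([0.55168134, 0.25833696]), array([0.55528918, 0.25905719]), 34.59584426879883, 6629, np.float64(0.2019287297482152))
hit True
t 9.6 p [0.5723 0.053  0.0452] gap 0.0592 F [-1.1  0.6  5.8]
t 11.4 p [0.5718 0.0529 0.2141] gap 0.0734 F [-1.1  0.3  0.3]
post (array([0.57251155, 0.0532126 ]), array([0.57241296, 0.05338456]), 10.299333572387695, 236, np.float64(0.08636186249385933))
sup (array([0.57221102, 0.05289899]), array([0.57218286, 0.05291272]), 29.6528377532959, 1569, np.float64(0.0485865279991336))
handle (array([0.48479251, 0.04134034]), array([28.98425674, 13.2694664 ]), 8.258810043334961, 467, np.float64(0.07638764225052413))
```

Support seated and centred to 0.5 mm. Now plate A.

```bash
cat >> h.py <<'E'
rp=lambda c,xy:rect(c,xy,.05,.004,.02,.008)
def plate(xy,yaw,z,n):
    g=pick(np.array(xy),rp,.008,yaw=yaw)
    if not .045<g<.055: print('BAD GRASP'); return
    p=st()['position']; 
    place(z,gap=.05); c=look(n); print('post',rnd(c,POST,.02,.08,.1,.088)); print('plate',rect(c,POST,.045,z+.004,z+.012,z+.008)); print('handle',rect(c,(.484,.0414),.03,.07,.085,.078))
E
python3 - <<'E'
from h import *
plate((.503,.388),.37,.050,'p2')
E
```

```text
meas (array([0.50020761, 0.39213617]), array([50.35023117, 49.73200989]), 24.834041595458984, 1886, np.float64(0.006651127631783049))
t 15.2 p [0.5002 0.3922 0.0031] gap 0.0495 F [0.3 0.4 1.2]
t 16.4 p [0.4996 0.3916 0.1987] gap 0.0496 F [ 1.3 -0.5 -1.5]
t 16.4 p [0.4996 0.3916 0.1987] gap 0.0496 F [ 1.3 -0.5 -1.5]
hit True
t 19.7 p [0.5724 0.0531 0.053 ] gap 0.0492 F [-0.5  0.1  5.5]
t 21.4 p [0.5717 0.053  0.2141] gap 0.0644 F [-0.6  1.   0.4]
post (array([0.57256632, 0.05319068]), array([0.57248889, 0.05339998]), 10.388304710388184, 238, np.float64(0.08641614552435076))
plate (array([0.57221918, 0.05289565]), array([48.89145279, 49.73804855]), 7.810733318328857, 1484, np.float64(0.05664878561884659))
handle (array([0.48478842, 0.04131799]), array([28.99013901, 13.3183527 ]), 8.259285926818848, 469, np.float64(0.07648816290912547))
```

```bash
python3 - <<'E'
from h import *
plate((.4374,-.208),-.35,.058,'p3')
print('--collar')
g=pick(np.array([.590,-.237]),lambda c,xy:rnd(c,xy,.032,.006,.02,.012),.012); print(g)
look('g4')
E
```

```text
meas (array([ 0.43639767, -0.21002631]), array([49.54385376, 50.28302002]), 69.2712173461914, 1882, np.float64(0.006604281727318473))
t 25.2 p [ 0.4365 -0.21    0.0031] gap 0.0496 F [ 0.3 -0.7  1.7]
t 26.3 p [ 0.4358 -0.2097  0.1991] gap 0.0494 F [ 0.3 -0.5 -0.4]
t 26.3 p [ 0.4358 -0.2097  0.1991] gap 0.0494 F [ 0.3 -0.5 -0.4]
hit True
t 29.4 p [0.5722 0.053  0.0611] gap 0.0493 F [-0.7  1.3  5.1]
t 31.1 p [0.5717 0.053  0.2141] gap 0.0639 F [ 0.6  0.3 -1.2]
post (array([0.5726917 , 0.05314006]), array([0.57270441, 0.05292303]), 10.400931358337402, 236, np.float64(0.0864265902388997))
plate (array([0.57246655, 0.052852  ]), array([50.07741547, 49.75151062]), 7.814463138580322, 1644, np.float64(0.06460910213736862))
handle (array([0.48478537, 0.04127902]), array([28.98426056, 13.40665913]), 8.259909629821777, 474, np.float64(0.07642389238868158))
--collar
meas (array([ 0.58996712, -0.23389082]), array([ 0.58990552, -0.23402718]), 19.8870906829834, 689, np.float64(0.010303904749313642))
t 35.1 p [ 0.59   -0.2339  0.003 ] gap 0.0383 F [-0.1 -0.3  1.1]
t 36.2 p [ 0.5893 -0.2335  0.1988] gap 0.0387 F [-0.2 -0.1  0.6]
0.038289453428118445
```

View pics/g4.png

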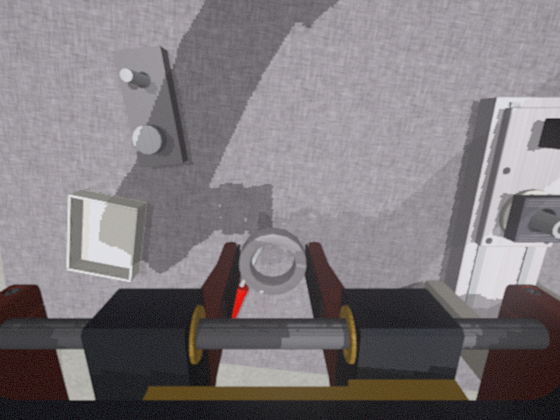

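Collar held, centre at (272,260) as the support was.

```bash
python3 - <<'E'
from h import *
place(.066,gap=.039)
c=look('p4'); print('post',rnd(c,POST,.02,.0835,.1,.088)); print('collar',rnd(c,POST,.03,.072,.081,.078));
move_to([.5475,-.369,.048+.115],ori(YAW)); c=look('wcap'); st()
print('cap',rnd(c,(.5475,-.369),.025,.04,.06,.048)); print('dow',rnd(c,(.489,-.381),.02,.045,.07,.061))
E
```

```text
hit True
t 39.3 p [0.5722 0.053  0.0689] gap 0.0388 F [-0.9  0.   4.8]
t 40.9 p [0.5717 0.053  0.2141] gap 0.0535 F [ 0.2 -1.   0. ]
post (array([0.57317159, 0.05316537]), array([0.57309082, 0.05305423]), 10.043004035949707, 212, np.float64(0.086535413545417))
collar (array([0.57229196, 0.05290687]), array([0.5723952 , 0.05267885]), 19.920257568359375, 688, np.float64(0.07638129855502024))
t 42.5 p [ 0.5487 -0.3672  0.163 ] gap 0.0533 F [ 0.3 -0.4 -0. ]
cap (array([ 0.54687199, -0.37056447]), array([ 0.54696246, -0.3708075 ]), 15.487693786621094, 741, np.float64(0.046534797993290966))
dow (array([ 0.48965233, -0.38484434]), array([ 0.48964545, -0.38512115]), 6.177125453948975, 155, np.float64(0.05951794956244805))
```

View pics/p4.png

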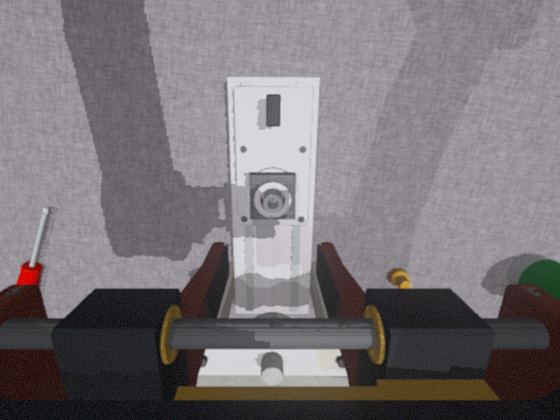

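Stack is round the post with the collar on top at (272,199). Now the cap pin.

```bash
cat >> h.py <<'E'
def insert(xy,z0,zin,n=40,step=.0005,f=5):
    """from pin tip just above the mouth (TCP z0) probe down to zin; square-spiral on contact"""
    k=0
    for i in range(n):
        r=step*np.sqrt(i); a=2.4*i; q=np.array(xy)+r*np.array([np.cos(a),np.sin(a)])
        move_linear([*q,z0],v=.05); hit=move_linear([*q,zin],v=.03,f_stop=f); s=read_state()
        print(i,q.round(4),hit,s['position'].round(4),np.round(s['contact_force'],1))
        if not hit or s['position'][2]<zin+.002: return q
    return None
E
python3 - <<'E'
from h import *
xy=np.array([.5469,-.3706]); f=lambda c,xy:rnd(c,xy,.025,.04,.06,.048)
gripper_to(.06); move_to([*xy,.175],ori(YAW)); wait(.4); m=f(read_camera('wrist'),xy); print(m); xy=m[0]
move_linear([*xy,.031],v=.08); gripper_to(0); st(); move_linear([*xy,.2],v=.15); wait(.3); c=look('g5'); p=st()['position']
print('held',rnd(c,p[:2],.02,p[2]+.008,p[2]+.03,p[2]+.017))
H=np.array([.5726,.0532])
move_to([*H,.22],ori(YAW)); move_linear([*H,.116],v=.1); wait(.2); c=look('i5'); st()
print(insert(H,.1145,.106))
E
```

```text
(array([ 0.54695303, -0.37062472]), array([ 0.54703156, -0.37052304]), 15.427242279052734, 687, np.float64(0.046542188050987976))
t 46.1 p [ 0.547  -0.3706  0.031 ] gap 0.0295 F [-1.1  0.1  1.6]
t 47.7 p [ 0.5468 -0.3706  0.1996] gap 0.0295 F [ 0.4 -0.3 -0.2]
held (array([ 0.54831608, -0.3703325 ]), array([ 0.54951105, -0.37055661]), 23.093448638916016, 2741, np.float64(0.2150054252432522))
t 50.7 p [0.5728 0.0533 0.1164] gap 0.0295 F [ 0.2  0.1 -0.2]
0 [0.5726 0.0532] False [0.5725 0.0531 0.1057] [-0.6 -0.2 -1.6]
[0.5726 0.0532]
```

View pics/i5.png

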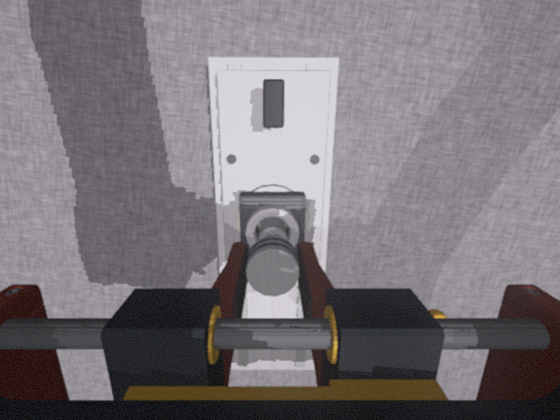

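The pin went in first try (TCP 7 mm below mouth contact with no force). Press it home, first gripped, then with closed fingertips on the head.

```bash
python3 - <<'E'
from h import *
H=np.array([.5726,.0532])
print(move_linear([*H,.088],v=.02,f_stop=30)); st()
gripper_to(.045); move_linear([*H,.15],v=.12); gripper_to(0)
print(move_linear([*H,.113],v=.05,f_stop=10)); print(move_linear([*H,.100],v=.015,f_stop=35)); st(); move_linear([*H,.215],v=.15)
wait(.2); c=look('p5'); st(); print('cap',rnd(c,H,.022,.1,.12,.108)); print('collar',rnd(c,H,.03,.070,.081,.078))
E
```

```text
False
t 52.5 p [0.5746 0.0535 0.0908] gap 0.0289 F [-3.6 -0.4 21.5]
False
True
t 55.9 p [0.5748 0.0535 0.1084] gap 0.0008 F [-0.  -0.4  5.9]
t 57.0 p [0.5722 0.0531 0.2142] gap 0.0004 F [-0.4  0.4  0.6]
cap (array([0.57643141, 0.05346447]), array([0.57657074, 0.05319087]), 15.670072555541992, 775, np.float64(0.10654498626139358))
collar (array([0.57227388, 0.05279308]), array([0.57560901, 0.05327926]), 19.72133445739746, 377, np.float64(0.07632397098855859))
```

```bash
python3 - <<'E'
from h import *
for n in('p4','p5'):
    c=dict(np.load(n+'.npz')); print(rect(c,(.486,.0414),.03,.07,.085,.078)[0], rect(c,(.5726,.053),.045,.060,.070,.066))
c=dict(np.load('p5.npz')); im=c['pixels'][60:260,180:380]; save('crop5',cv2.resize(im,None,fx=3,fy=3,interpolation=cv2.INTER_CUBIC))
E
```

```text
[0.48476498 0.04133798] (array([0.57245691, 0.05286399]), array([50.10026932, 49.73086166]), 7.846235275268555, 1102, np.float64(0.06461400292803884))
[0.48884235 0.04211124] (array([0.57619562, 0.05344023]), array([49.26237488, 49.86489105]), 7.78800106048584, 918, np.float64(0.06464518629152313))
```

View pics/crop5.png

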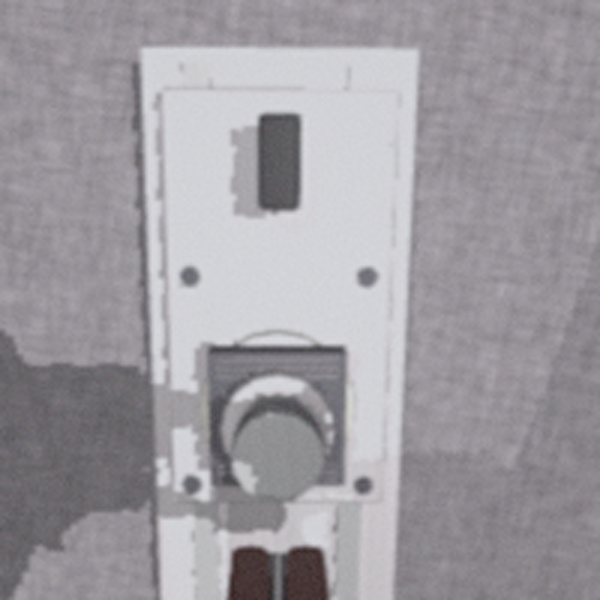

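The carriage slid about 4 mm in during pressing and the stack moved with it. The cap is home: head top at 108 mm. Now push the carriage in by the handle's rear face.

```bash
python3 - <<'E'
from h import *
u=np.array([np.cos(YAW),np.sin(YAW)]); h=np.array([.4888,.0421])
a=h-.055*u
move_to([*a,.2],ori(YAW)); move_linear([*a,.054],v=.12)
print(move_linear([*(h+.115*u),.054],v=.06,f_stop=28)); s=st(); print('tcp along',(s['position'][:2]-h)@u)
move_linear([*(np.array(s['position'][:2])-.03*u),.054],v=.1); move_linear([*(np.array(s['position'][:2])-.03*u),.19],v=.15); wait(.2)
c=look('s1'); s=st(); print('handle',rect(c,h+.116*u,.03,.07,.085,.078), h+.116*u)
E
```

```text
True
t 61.1 p [0.5754 0.0535 0.0528] gap 0.0004 F [-0.5 -0.1 -0.8]
tcp along 0.087376495430957
t 62.9 p [0.5454 0.0493 0.1893] gap 0.0006 F [-0.1 -0.1  0.5]Traceback (most recent call last):
  File "<stdin>", line 7, in <module>
  File "h.py", line 26, in rect
    p,z=blob(c,xy,r,zlo,zhi,ztop); a=cv2.minAreaRect(p.astype(np.float32)*1000); return np.array(a[0])/1000,np.array(a[1]),a[2],len(p),np.median(z)
                                     ~~~~~~~~~~~~~~~^^^^^^^^^^^^^^^^^^^^^^^^^^^
cv2.error: OpenCV(4.12.0) /io/opencv/modules/imgproc/src/convhull.cpp:143: error: (-215:Assertion failed) total >= 0 && (depth == CV_32F || depth == CV_32S) in function 'convexHull'
```

View pics/s1.png

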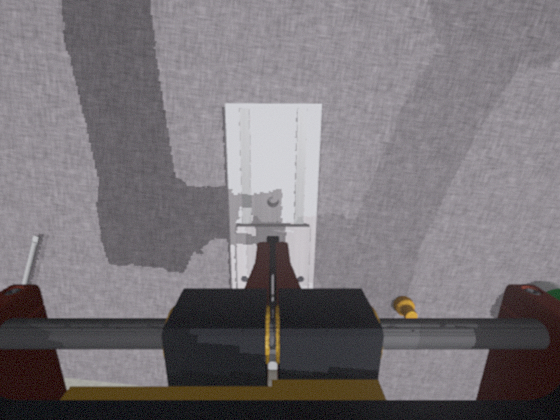

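Carriage moved; hole is visible at (273,200), carriage's rear edge at row ~225. The handle is hidden by the gripper, so I'll step back and measure hole, edge and handle.

```bash
cat >> h.py <<'E'
def hole(c,uv,z,r=14):
    """dark-blob centre near uv, subpixel"""
    g=cv2.cvtColor(c['pixels'],cv2.COLOR_RGB2GRAY); u,v=map(int,uv); w=cv2.resize(g[v-r:v+r+1,u-r:u+r+1],None,fx=8,fy=8,interpolation=cv2.INTER_CUBIC)
    t,b=cv2.threshold(w,0,255,cv2.THRESH_BINARY_INV+cv2.THRESH_OTSU); n,l,s,ce=cv2.connectedComponentsWithStats(b)
    k=1+np.argmin(np.hypot(*(ce[1:]-w.shape[0]/2).T)+1e3*(s[1:,4]<300)); x,y=(ce[k]+.5)/8-.5; uv=(u-r+x,v-r+y)
    return ray(c,uv,z)[:2],np.round(uv,2),t,s[k]
E
python3 - <<'E'
from h import *
u=np.array([np.cos(YAW),np.sin(YAW)])
c=dict(np.load('s1.npz')); H=ray(c,(273,200),.028)[:2]; print('H',H,'edge',ray(c,(273,224),.042)[:2],'bed end',ray(c,(273,104),.028)[:2])
p=H+.015*u
move_to([*p,.26],ori(YAW)); wait(.3); c=look('s2'); st()
T=c['camera_from_world']@np.array([*H,.028,1]); uv=(c['fx']*T[0]/T[2]+c['cx'],c['fy']*T[1]/T[2]+c['cy']); print(uv)
print('hole',hole(c,uv,.028))
P=cloud(c)
print('handle',rect(c,H+.05*u,.03,.07,.085,.078)); print('carr',rect(c,H+.06*u,.06,.038,.046,.042))
# profile of heights along slide line (offset to side of handle)
n=np.array([-u[1],u[0]])
rel=(P[...,:2]-H)@u; lat=(P[...,:2]-H)@n
for k in np.arange(-.11,.06,.003):
    m=(abs(rel-k)<.0015)&(abs(abs(lat)-.02)<.008)&(c['depth']>0)
    if m.any() and abs(k)>-1: print(round(k,3),round(np.median(P[m][:,2]),4),end='; ')
save('crop6',cv2.resize(c['pixels'][60:260,180:380],None,fx=3,fy=3,interpolation=cv2.INTER_CUBIC))
E
```

```text
H [0.55145222 0.05064066] edge [0.57496814 0.05382445] bed end [0.4502862 0.036747 ]
t 63.6 p [0.5658 0.0527 0.2592] gap 0.0004 F [-0.3 -0.9  0.4]
(np.float64(272.48729914308126), np.float64(170.23521768592866))
hole (array([0.55381011, 0.05162634]), array([272.98, 172.08]), 181.0, array([  78,   88,   81,   79, 3475], dtype=int32))
handle (array([0.60080701, 0.05674709]), array([29.57219124, 12.33679581]), 7.7958455085754395, 262, np.float64(0.07642089205887462))
carr (array([0.62103021, 0.05973019]), array([87.98889923, 83.34181976]), 7.5222086906433105, 3026, np.float64(0.04061963474419222))
-0.11 -0.0003; -0.107 -0.0003; -0.104 0.0263; -0.101 0.0265; -0.098 0.0269; -0.095 0.027; -0.092 0.027; -0.089 0.0271; -0.086 0.0268; -0.083 0.0271; -0.08 0.0268; -0.077 0.0268; -0.074 0.0267; -0.071 0.0268; -0.068 0.0269; -0.065 0.0269; -0.062 0.0269; -0.059 0.0266; -0.056 0.027; -0.053 0.027; -0.05 0.0267; -0.047 0.0271; -0.044 0.0266; -0.041 0.0268; -0.038 0.0267; -0.035 0.0269; -0.032 0.027; -0.029 0.0266; -0.026 0.0268; -0.023 0.027; -0.02 0.0276; -0.017 0.3553; -0.014 0.3617; -0.011 0.3616; -0.008 0.372; -0.005 0.3623; -0.002 0.3637; 0.001 0.0271; 0.004 0.0267; 0.007 0.027; 0.01 0.0269; 0.013 0.027; 0.016 0.027; 0.019 0.0267; 0.022 0.0267; 0.025 0.0272; 0.028 0.0387; 0.031 0.0403; 0.034 0.0409; 0.037 0.0407; 0.04 0.0408; 0.043 0.0408; 0.046 0.0404; 0.049 0.0406; 0.052 0.0406; 0.055 0.0407; 0.058 0.0406;
```

View pics/crop6.png

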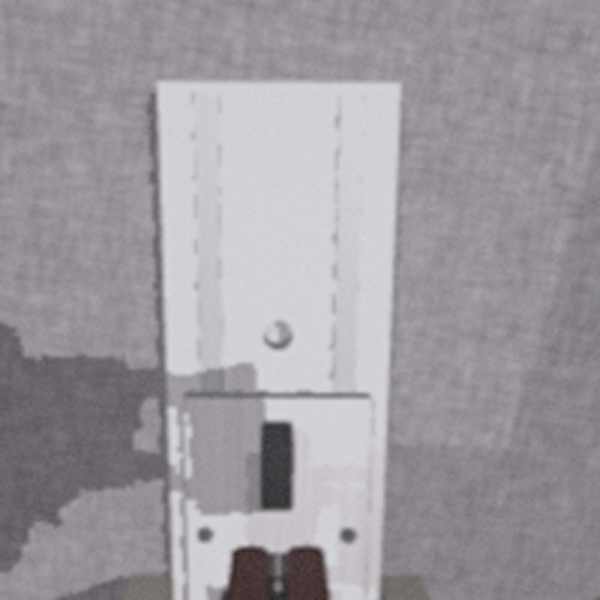

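Hole at about (272.5,170.6); the carriage edge is ~25–26 mm ahead of it, so it's about fully in. I'll push again firmly to be sure, then look at the hole from near.

```bash
python3 - <<'E'
from h import *
u=np.array([np.cos(YAW),np.sin(YAW)]); h=np.array([.6008,.0567]); a=h-.045*u
move_linear([*a,.2],v=.15); move_linear([*a,.054],v=.12)
print(move_linear([*(h-.02*u),.054],v=.03,f_stop=10)); s=st()
print(move_linear([*(h+.0*u),.054],v=.03,f_stop=40)); s=st()
b=np.array(s['position'][:2])-.03*u
move_linear([*b,.054],v=.1); 
H=np.array([.552,.0508]); move_linear([*b,.15],v=.12); gripper_to(.06); move_to([*H,.141],ori(YAW)); wait(.4); c=look('s3'); st()
T=c['camera_from_world']@np.array([*H,.028,1]); uv=(c['fx']*T[0]/T[2]+c['cx'],c['fy']*T[1]/T[2]+c['cy']); print(uv)
x,y=int(uv[0])-50,int(uv[1])-50; print(x,y); save('crop7',cv2.resize(c['pixels'][y:y+100,x:x+100],None,fx=6,fy=6,interpolation=cv2.INTER_CUBIC))
E
```

```text
True
t 66.2 p [0.5755 0.0533 0.0534] gap 0.0006 F [ 0.1 -0.1 -0.5]
True
t 66.7 p [0.5752 0.0533 0.0521] gap 0.0006 F [1.  1.1 0.9]
t 69.8 p [0.552  0.0508 0.1411] gap 0.0595 F [-0.4 -0.1 -0.5]
(np.float64(272.71531387666334), np.float64(205.0356596374693))
222 155
```

View pics/crop7.png

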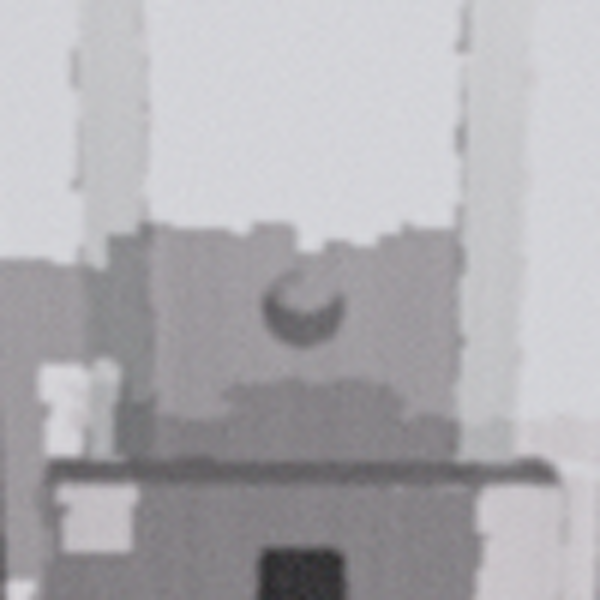

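Both pushes, at 10 N and 40 N, stopped at the same point, so the carriage is fully in. Hole centre in the crop is (304,307), i.e. image (272.25,205.75). Now the dowel.

```bash
python3 - <<'E'
from h import *
c=dict(np.load('s3.npz')); H=ray(c,(272.25,205.75),.028)[:2]; print('H',H)
xy=np.array([.4897,-.3848]); move_linear([*H,.2],v=.15); gripper_to(.04); move_to([*xy,.174],ori(YAW)); wait(.4); c=look('wd'); st()
m=rnd(c,xy,.02,.045,.07,.061); print(m)
P=cloud(c); lo,_=blob(c,m[0],.02,.03,.05,.04); print('lower side pts',len(lo))
xy=m[0]; move_linear([*xy,.042],v=.08); gripper_to(0); st(); move_linear([*xy,.2],v=.15); wait(.3); c=look('g6'); p=st()['position']
np.save('H.npy',H)
move_to([*H,.2],ori(YAW)); move_linear([*H,.070],v=.1); wait(.3); c=look('i6'); st()
save('crop8',cv2.resize(c['pixels'][150:300,180:380],None,fx=4,fy=4,interpolation=cv2.INTER_CUBIC))
E
```

```text
H [0.55277249 0.05045296]
t 72.9 p [ 0.4898 -0.3846  0.1741] gap 0.04 F [-0.7  0.1  1. ]
(array([ 0.48784315, -0.38509273]), array([ 0.48790894, -0.38497375]), 7.401503086090088, 150, np.float64(0.05918929753720609))
lower side pts 54
t 75.3 p [ 0.4879 -0.3851  0.0421] gap 0.0112 F [ 0.4 -0.   0.1]
t 76.8 p [ 0.4877 -0.3851  0.1997] gap 0.0113 F [-1.1  0.2 -0.8]
t 80.3 p [0.5528 0.0505 0.0702] gap 0.0109 F [-0.3 -0.6  0.2]
```

View pics/crop8.png

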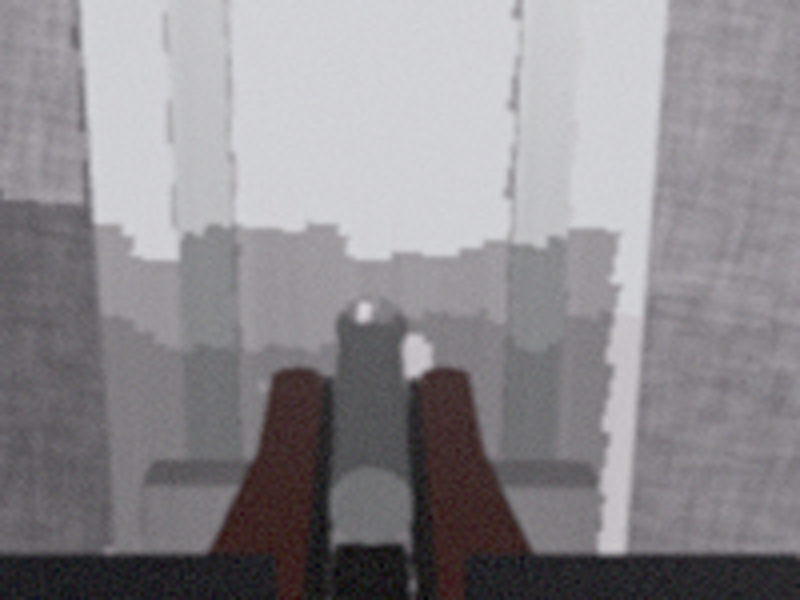

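Dowel held upright; tip's near edge at crop row ~318, hole's near edge at row ~298. I'll compute the remaining offset.

```bash
python3 - <<'E'
from h import *
c=dict(np.load('i6.npz')); u=np.array([np.cos(YAW),np.sin(YAW)]); H=np.load('H.npy')
hn=ray(c,(272.4,224.1),.028)[:2]; dn=ray(c,(272.4,229.1),.034)[:2]
print('hole from edge',hn+.00675*u,'H',H,'dowel centre',dn+.006*u)
m=dict(np.load('wd.npz')); print('upper only',rnd(m,(.489,-.385),.02,.0575,.07,.061))
E
```

```text
hole from edge [0.55340544 0.05022653] H [0.55277249 0.05045296] dowel centre [0.55424396 0.05033184]
upper only (array([ 0.48939494, -0.38487582]), array([ 0.48943143, -0.38512851]), 5.879428386688232, 113, np.float64(0.059406226474983226))
```

```bash
python3 - <<'E'
from h import *
u=np.array([np.cos(YAW),np.sin(YAW)]); H=np.load('H.npy')-.0012*u
print(insert(H,.0665,.057,n=20)); st()
E
```

```text
0 [0.5516 0.0503] False [0.5515 0.0502 0.0568] [ 0.4  0.1 -1. ]
[0.55158374 0.05028907]
t 81.0 p [0.5515 0.0502 0.0568] gap 0.0109 F [ 0.4  0.1 -1. ]
```

```bash
python3 - <<'E'
from h import *
q=np.array([.5516,.0503])
print(move_linear([*q,.041],v=.02,f_stop=25)); st()
gripper_to(.03); move_linear([*q,.10],v=.12); gripper_to(0)
print(move_linear([*q,.068],v=.08,f_stop=10)); print(move_linear([*q,.056],v=.015,f_stop=30)); st(); move_linear([*q,.10],v=.15)
u=np.array([np.cos(YAW),np.sin(YAW)])
move_linear([*q,.22],v=.15); p=q-.01*u; move_to([*p,.26],ori(YAW)); wait(.3); c=look('f1'); st()
print('dowel',rnd(c,q,.02,.055,.075,.063)); print('handle',rect(c,(.6008,.0567),.03,.07,.085,.078))
move_to([.40,-.05,.35],ori(YAW)); wait(.3); s=read_camera('scene'); np.savez('f2.npz',**s)
save('f2',cv2.resize(s['pixels'][150:330,180:440],None,fx=3,fy=3,interpolation=cv2.INTER_CUBIC)); st()
P=cloud(s); 
d=(P[...,:2]-np.array([.5726,.0532])); m=(np.hypot(*(d-.118*u).transpose(2,0,1))<.035); print('stack heights',np.percentile(P[m][:,2],[5,50,95]))
E
```

```text
True
t 81.7 p [0.5523 0.0503 0.0439] gap 0.011 F [-3.8  0.4 10.6]
False
True
t 84.5 p [0.5543 0.0504 0.0632] gap 0.0006 F [-2.9  0.  10.2]
t 86.5 p [0.5414 0.0489 0.2592] gap 0.0006 F [-0.2  0.2  0.2]
dowel (array([0.55260338, 0.05034635]), array([0.55252869, 0.050112  ]), 6.297736167907715, 78, np.float64(0.06157783697464084))
handle (array([0.59772064, 0.0565426 ]), array([23.96206665, 13.74476719]), 7.803048133850098, 216, np.float64(0.07634963867063899))
t 87.7 p [ 0.4002 -0.0497  0.3496] gap 0.0004 F [ 0.  -0.6 -0.1]
stack heights [0.04003944 0.15211926 0.17314289]
```

View pics/f2.png

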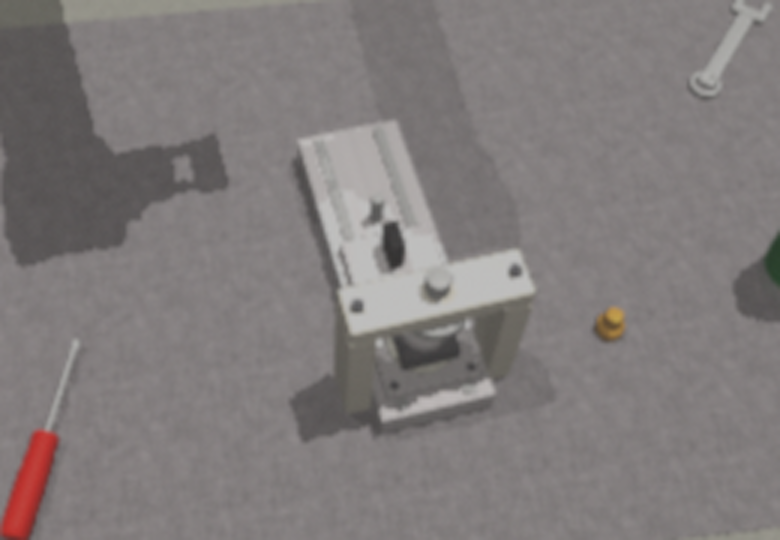

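Scene view: the carriage is under the bridge, the stack (dark plates at (428,345)) is intact below the platen, and the dowel at (376,208) stands behind the handle. The other items haven't moved. Handing in.

```bash
python3 -c "
from h import *
print(close_job())"
```

```text
the job is handed in; nothing more can be done
None
```

The fuel-cell stack is built and slid in under the press, the dowel is in the stop hole, and the job was handed in at about 88 s of robot time.

- **Stack:** I stacked the support ring, both flow plates (only two were present) and the collar on the post. Each was within about 1 mm of the post's centre and at the height expected for lying flat.
- **Cap pin:** It went in on the first try. I pressed it down until its head top was at 108 mm, which is fully home. Pressing it nudged the carriage about 4 mm inwards, and the stack moved with it.
- **Carriage:** I pushed it in against the rear of the handle. Two separate pushes, with force limits of 28 N and 40 N, stopped at the same point, so it is against its end stop.
- **Dowel:** It went in on the first try and I pushed it down. Its top is at 63 mm, so 35 mm stand out as specified.

**Final checks:** In the last scene view the stack looked intact under the platen. The platen hides its top, so I did not measure it again after the slide. The handle's rear face measured 33 mm from the dowel against a nominal 35 mm; the handle read about 2 mm off in earlier pictures too. I did not touch the bottle, jar, fitting, wrench, screwdriver or tray.

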